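# Sort loose hand tools into auction lots

### The job

Sort the five loose tools on the table into the three cardboard trays, each into the tray that already holds its own kind: both combination wrenches with the wrenches, the screwdriver with the screwdrivers, both sockets with the sockets. Set every tool down on the floor of its tray without dropping it, wrenches and screwdriver lying flat and sockets standing upright, none resting on another tool or on a wall. Leave the tape measure and the padlock where they lie.

Things in the scene. Friction and masses are not known exactly. Their poses are not given: they have to be found in the camera images.
- wrench_long: The longer loose combination wrench, plain steel, lying flat: 165 mm long, heads 11 mm thick (open jaw 28 mm wide at its +x end, ring 24 mm wide at its -x end), shank 13 mm wide and 8 mm thick between heights 1.5 and 9.5 mm. About 120 g. Origin: middle of its length, at its underside; x along the shank, z up.
- wrench_short: The shorter loose combination wrench, plain steel, lying flat: 138 mm long, heads 11 mm thick (open jaw 24 mm wide at +x, ring 21 mm wide at -x), shank 13 mm wide and 8 mm thick between heights 1.5 and 9.5 mm. About 80 g. Origin: middle of its length, at its underside; x along the shank, z up.
- driver: The loose screwdriver, lying: black six-sided handle 84 mm long and 27 mm across its flats, thin steel blade of 6.4 mm diameter reaching to 125 mm ahead of the origin. About 90 g, balanced inside the handle, near the origin; it rests on a flat of the handle with the blade level in the air. Origin: middle of the handle, ON ITS AXIS (13.5 mm above what it lies on); x along the blade towards its tip (handle from -42 to +42 mm).
- socket_deep: The taller loose socket, plain steel, standing with its hexagon opening up: 34 mm diameter, 65 mm high, about 220 g. Origin: centre of its underside; z up.
- socket_short: The shorter, wider loose socket, plain steel, standing with its hexagon opening up: 42 mm diameter, 45 mm high, about 180 g. Origin: centre of its underside; z up.
- tray_wrenches: cardboard tray (cut-down carton bottom), 165 mm along its x by 205 mm along its y, 45 mm high, walls and floor 4 mm thick, open at the top, fixed to the table. Origin: centre of its underside; z up; x points straight ahead of the robot (yaw 0) to within 0.15 rad, wherever the tray stands. It already holds two combination wrenches lying along its y in its far part, fixed and 11 mm high; its floor is free from x = -78 to x = +18 mm over the full inner length.
- tray_drivers: cardboard tray (cut-down carton bottom), 165 mm along its x by 205 mm along its y, 45 mm high, walls and floor 4 mm thick, open at the top, fixed to the table. Origin: centre of its underside; z up; x points straight ahead of the robot (yaw 0) to within 0.15 rad, wherever the tray stands. It already holds two screwdrivers lying along its y in its far part, fixed and 27 mm high; its floor is free from x = -78 to x = +8 mm over the full inner length.
- tray_sockets: cardboard tray (cut-down carton bottom), 165 mm along its x by 205 mm along its y, 45 mm high, walls and floor 4 mm thick, open at the top, fixed to the table. Origin: centre of its underside; z up; x points straight ahead of the robot (yaw 0) to within 0.15 rad, wherever the tray stands. It already holds a row of four sockets standing along its y in its far part, fixed and up to 65 mm high; its floor is free from x = -78 to x = +22 mm over the full inner length.
- tape_measure: A grey tape measure, 55 x 55 x 34 mm, that belongs to no lot and stays where it lies. Origin: centre of its underside; z up.
- padlock: A brass padlock lying flat, 50 mm wide (y), about 75 mm long over the shackle (x), 22 mm thick, that belongs to no lot and stays where it lies. Origin: about its middle, at its underside; z up.
Things that resemble listed ones, but are neither listed nor needed, are in the scene too. What is shaped like the wrench_long but green or turquoise is not meant.

How it is judged (in metres and radians):
At the end, for the whole second after the job is handed in: Wrenches, screwdriver and sockets each in the tray of their kind: origin inside its walls, on its floor (wrench or socket underside under 10 mm, screwdriver axis 12 to 24 mm above the tray's underside), lying level or (sockets) upright within 0.1 rad, released and at rest (x of wrench_long in the frame of tray_wrenches between -0.078 and 0.078 m and y of wrench_long in the frame of tray_wrenches between -0.098 and 0.098 m and z of wrench_long in the frame of tray_wrenches between 0 and 0.01 m and angle between each of wrench_long, wrench_short, socket_deep, socket_short's own z axis and vertical below 0.1 rad and linear speed of each of wrench_long, wrench_short, driver, socket_deep, socket_short below 0.02 m/s and angular speed of each of wrench_long, wrench_short, driver, socket_deep, socket_short below 0.2 rad/s and x of wrench_short in the frame of tray_wrenches between -0.078 and 0.078 m and y of wrench_short in the frame of tray_wrenches between -0.098 and 0.098 m and z of wrench_short in the frame of tray_wrenches between 0 and 0.01 m and x of driver in the frame of tray_drivers between -0.078 and 0.078 m and y of driver in the frame of tray_drivers between -0.098 and 0.098 m and z of driver in the frame of tray_drivers between 0.012 and 0.024 m and angle between driver's own x axis and vertical between 1.47 and 1.67 rad and x of socket_deep in the frame of tray_sockets between -0.078 and 0.078 m and y of socket_deep in the frame of tray_sockets between -0.098 and 0.098 m and z of socket_deep in the frame of tray_sockets between 0 and 0.01 m and x of socket_short in the frame of tray_sockets between -0.078 and 0.078 m and y of socket_short in the frame of tray_sockets between -0.098 and 0.098 m and z of socket_short in the frame of tray_sockets between 0 and 0.01 m); the robot touches nothing.
It fails at once if the tape measure or the padlock is pushed or carried more than 25 mm from where it lay (distance of any of tape_measure, padlock from where it was at the start of the episode above 0.025 m).
It fails at once if a tool is thrown or dropped: it moves faster than 1 m/s without the fingers on it (a fall of about 50 mm) ((linear speed of wrench_long above 1 m/s and contact force between the fingers and wrench_long below 0.05 N) or (linear speed of wrench_short above 1 m/s and contact force between the fingers and wrench_short below 0.05 N) or (linear speed of driver above 1 m/s and contact force between the fingers and driver below 0.05 N) or (linear speed of socket_deep above 1 m/s and contact force between the fingers and socket_deep below 0.05 N) or (linear speed of socket_short above 1 m/s and contact force between the fingers and socket_short below 0.05 N)).
It also fails if it takes over 120 s, if anything falls off the work surface, if the arm or the gripper's body presses on something with over 40 N, if the wrist force passes 120 N, or if a joint passes its speed limit or range.

### The arm

A 7-joint arm with a two-finger parallel gripper is mounted at the origin on the work surface. World frame = base frame: x ahead of the robot, y to its left, z up, the work surface at z = 0. Lengths are in m, angles in degrees, forces in N, time in s.
With the tool pointing down it reaches from about 0.425 to 0.825 m from the base axis. Payload 3.6 kg.
Tool frame: the origin (TCP) lies between the finger pads; the fingertips stand arm.tcp_to_tips ahead of it and the grasp point (between the pads) lies 6 mm ahead of it (arm.tcp_to_tips is the distance from the TCP to the fingertips, in m); z points along the fingers, y is the line along which they close (so a half turn about z gives the same grasp; the last joint's range is limited). The gripper opens to 85 mm and grips with 20 to 120 N. Pads are 22 mm wide; open, the fingers measure 114 mm over their backs; the gripper's body (76 mm by 85 mm) begins 54 mm behind the grasp point. The pads swing forward as they close: fully open they stand 13 mm farther back than shut.
Start: joints at [71.935, 35.231, -0.722, 81.555, 0.464, 63.22, -2.315], TCP at [0.185, -0.623, 0.256] pointing down, gripper open.
Joint ranges: [-178.69, 178.69], [-17.37, 117.87], [-77.05, 75.6], [15.02, 138.74], [-78.02, 258.01], [0.78, 113.62], [-162.83, 162.83]. Speed limits (degrees/s): [159.86, 159.86, 180, 180, 180, 180, 180].

### API

Orientations are given as [roll, pitch, yaw] about the fixed x, y, z axes, in that order (R = Rz(yaw) Ry(pitch) Rx(roll)).
In Python, from cell import arm gives the robot as it stands.
- The arm moves only by the tool carry_out, never from a script. Its argument "rows" is a list of rows, each a list of 3 entries, a list of its own where there are three numbers: the shift along the tool's x, y, z in cm, then the turn, a rotation vector about the tool's x, y, z in rad, then the closure, from -1 (fully open) to 1 (shut). In form: [[[dx, dy, dz], [ax, ay, az], gripper], ...]. A call has 1 to 10 rows; each row is the pose to reach, as a shift and turn from the pose commanded when the call began, along the tool's axes at that moment; what a row does not reach only later rows make up. A row lasts 1/8 s, in which the tool goes at most 62.5 mm and 10.7 degrees, less where a joint would pass 70% of its speed; a pose out of reach is approached as far as the arm can. A call with a gripper value outside its range is refused whole. The fingers move at their own pace and stop on an object; "force" is the grip in N (left out, the last holds). Time passes only in rows, so rows that repeat a pose let the fingers close. It gives the time, the measured TCP pose, the force, the opening and the grip force at its end, in the units of the state.
- arm.get_obs(): the state, without advancing time (a new reading comes with each control period).
- arm.grab_frame(name): name is "scene" or "top" or "wrist"; returns a dict with "frame" (400x640x3 uint8, red, green, blue), "intrinsics" (3x3 intrinsics, pixels), "world_from_camera" (4x4, takes a point from camera to world coordinates); the wrist camera has in their place "mount" (4x4, takes a point from camera to tool coordinates, whose origin is the TCP and whose axes are the flange's). Camera axes: x right, y up, looking along -z (the intrinsics and any distortion apply to the point x, -y, -z); pixel columns grow to the right and rows downward; lengths in m; the calibration is good to about 2 mm. A picture is of the moment at which its call begins: read the wrist's pose just before it. There is no depth.
- arm.job_done(): hands the job in; it is judged then, once.
The state is a dict: "time": time; "q": joint angles; "joint_velocities": joint speeds; "tau": joint torques, N m; "eef_pos": TCP position; "tcp_rot": TCP orientation; "force": force on the tool from outside, world axes, zero at the start; "ft_torque": the same for the moment, N m; "gripper_width": opening from 0.0 (shut) to 1.0 (fully open); "grasp_force": force on a finger pad.
Only numpy, scipy, OpenCV 4.12 (cv2) and the standard library are available. Lean on these libraries where they do the work, as an engineer would, in place of code of your own. Each camera call takes 0.05 s, during which the arm holds its last target. There are 200 camera calls.

## Working session

There is one attempt and no reset: what is moved stays moved. The work goes in short steps, Python scripts to look and compute and a tool call to move; the robot and the scene stay as the last step left them, time stands still between calls to the robot, and variables do not carry over. Pictures are saved under pics/ and viewed, at most 14 in all, crops included, and the job is handed in when it is done.

Besides the shell and the picture viewer there is one more tool, called after "Request:" as name([rows], argument=value, ...), one row to a line, values as JSON. carry_out: Moves the arm, as the interface text tells. Its arguments: {"type":"object","properties":{"rows":{"type":"array"},"force":{"type":"number"}},"required":["rows"]}

```bash
mkdir -p pics; python3 - <<'E'
from cell import arm
import cv2,numpy as np,pickle
o=arm.get_obs();print(o,arm.tcp_to_tips)
d={}
for n in("top","scene"):
    f=arm.grab_frame(n);d[n]=f
    cv2.imwrite(f"pics/{n}0.png",f["frame"][:,:,::-1]);print(n,f["intrinsics"],f["world_from_camera"],[k for k in f])
    for k in f:
        if k not in("frame","intrinsics","world_from_camera"):print(k,f[k])
pickle.dump(d,open("d0.pkl","wb"))
E
```

```text
{'time': 0.0, 'q': array([71.9333477 , 35.28801804, -0.72128371, 81.64166374,  0.46374324,
       63.22115983, -2.31530265]), 'joint_velocities': array([ 0.0578484 , -0.02573639, -0.08379956,  0.07054611,  0.05361904,
        0.05355754,  0.07360129]), 'tau': array([-2.82337342e-04, -4.69208407e+01,  2.59368410e-01, -1.71030772e+01,
        1.00145355e-02,  9.66241962e-03, -9.25261361e-07]), 'eef_pos': array([ 0.18492933, -0.62239513,  0.25515014]), 'tcp_rot': array([-1.79852060e+02,  2.77603453e-03,  1.65501321e+01]), 'force': array([-0.23091858,  0.5249182 ,  0.38327963]), 'ft_torque': array([-0.01089753,  0.00038681, -0.00196285]), 'grasp_force': 0.0, 'gripper_width': 1.001452616729021} 0.025
top [[375.12223062   0.         326.47480981]
 [  0.         375.12223062 207.3870393 ]
 [  0.           0.           1.        ]] [[-0.02615447  0.99933112 -0.02555873  0.39900663]
 [-0.99961059 -0.02639346 -0.00905812  0.01379754]
 [-0.00972664  0.02531187  0.99963228  0.95841829]
 [ 0.          0.          0.          1.        ]] ['frame', 'intrinsics', 'world_from_camera']
scene [[410.52075959   0.         326.43748096]
 [  0.         410.52075959 207.58590335]
 [  0.           0.           1.        ]] [[-0.62238598 -0.61181214  0.48818193  0.94482168]
 [ 0.78255435 -0.49885311  0.37249732  0.422159  ]
 [ 0.01563269  0.61386601  0.78925544  0.89129567]
 [ 0.          0.          0.          1.        ]] ['frame', 'intrinsics', 'world_from_camera']
```

View pics/top0.png

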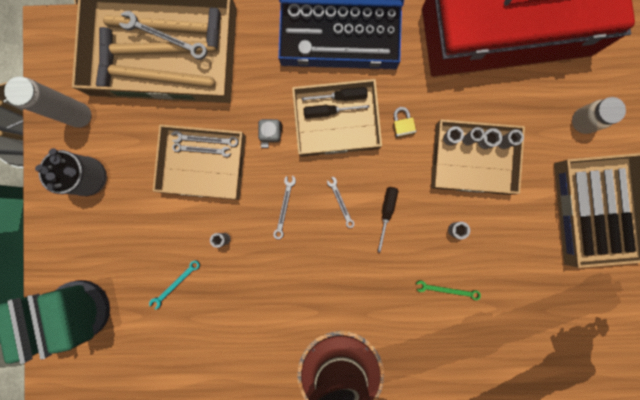

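View pics/scene0.png

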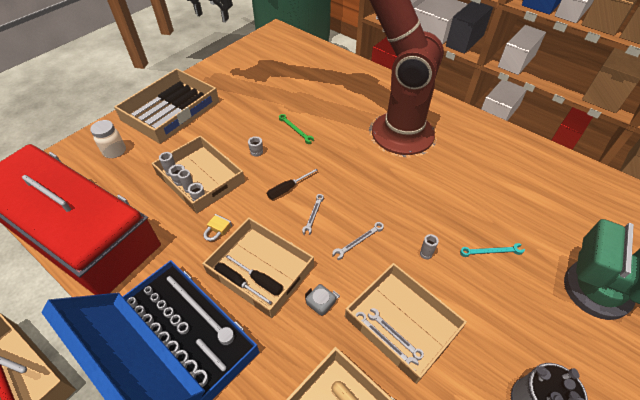

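The top view shows the loose wrenches at about (285,207) and (342,203), the driver at (387,215), and the sockets at (218,240) and (459,231). The wrench, driver and socket trays are at (198,163), (337,118) and (478,157). The scene view confirms that the left socket is the tall one. Next I'll segment these.

```bash
cat > h.py <<'E'
import numpy as np,cv2
from cell import arm
def ray(f,W,px,z):
    "pixels -> world points at height z"
    K=f["intrinsics"];p=np.atleast_2d(px).astype(float)
    c=np.c_[(p[:,0]-K[0,2])/K[0,0],-(p[:,1]-K[1,2])/K[1,1],-np.ones(len(p))]@W[:3,:3].T
    t=W[:3,3];s=(z-t[2])/c[:,2];return t+s[:,None]*c
def proj(f,W,P):
    K=f["intrinsics"];c=(np.atleast_2d(P)-W[:3,3])@W[:3,:3]
    return np.c_[K[0,2]+K[0,0]*c[:,0]/-c[:,2],K[1,2]+K[1,1]*c[:,1]/c[:,2]]
def go(x,y,z,yaw):
    "shift (cm, tool axes) and az (rad) from present pose"
    from scipy.spatial.transform import Rotation as R
    o=arm.get_obs();r=R.from_euler("xyz",o["tcp_rot"],degrees=True)
    d=r.inv().apply(np.array([x,y,z])-o["eef_pos"])*100
    for k in(0,-180,180):
        v=(r.inv()*R.from_euler("xyz",[180,0,yaw+k],degrees=True)).as_rotvec()
        print("shift",d.round(2),"turn",v.round(3))
    print("t",round(o["time"],2),"pos",o["eef_pos"].round(4),"rot",o["tcp_rot"].round(1),"q",o["q"].round(0),"w",round(o["gripper_width"],3))
def wrist(name=None):
    from scipy.spatial.transform import Rotation as R
    o=arm.get_obs();f=arm.grab_frame("wrist");T=np.eye(4)
    T[:3,:3]=R.from_euler("xyz",o["tcp_rot"],degrees=True).as_matrix();T[:3,3]=o["eef_pos"]
    if name:cv2.imwrite(name,f["frame"][:,:,::-1])
    return f,T@f["mount"]
E
python3 - <<'E'
import pickle;from h import *
f=pickle.load(open("d0.pkl","rb"))["top"];W=f["world_from_camera"]
im=f["frame"][:,:,::-1].copy()
hsv=cv2.cvtColor(im,cv2.COLOR_BGR2HSV);m=((hsv[...,1]<75)|(hsv[...,2]<50)).astype(np.uint8)
for n,(a,b,c,d),z in[("wl",(268,170,302,245),.008),("ws",(322,172,360,232),.008),("dr",(370,180,405,258),.0135),("sd",(205,228,232,252),.065),("ss",(446,218,475,244),.045)]:
    k,l,st,ce=cv2.connectedComponentsWithStats(m[b:d,a:c]);i=1+st[1:,4].argmax()
    p=np.argwhere(l==i)[:,::-1]+[a,b];P=ray(f,W,p,z)[:,:2];r=cv2.minAreaRect(P.astype(np.float32)*1000)
    cen=np.array(r[0]);e,v=np.linalg.eigh(np.cov(P.T));u=v[:,1];pr=(P-P.mean(0))@u
    w=[np.ptp(((P-P.mean(0))@v[:,0])[s])*1000 for s in(pr<pr.min()+.03,pr>pr.max()-.03)]
    print(n,len(p),"rect",np.round(r[0],1),np.round(r[1],1),"axis",np.degrees(np.arctan2(u[1],u[0])).round(1),"mean",(P.mean(0)*1000).round(1),"endw -/+",np.round(w,1),p.min(0),p.max(0))
big=cv2.resize(im[75:270,145:535],None,fx=2.05,fy=2.05,interpolation=cv2.INTER_CUBIC)
cv2.imwrite("pics/crop.png",big)
E
```

```text
wl 352 rect [427.4 129.5] [ 28.5 162.7] axis 165.8 mean [428.9 129.9] endw -/+ [28.4 23.4] [273 176] [295 238]
ws 281 rect [435.6 -14.9] [135.3  23.9] axis -158.5 mean [437.6 -13. ] endw -/+ [24.  18.3] [327 177] [353 227]
dr 310 rect [ 388.5 -124.7] [ 24.  161.7] axis 166.6 mean [ 404.5 -128.4] endw -/+ [23.7  6.8] [378 188] [396 251]
sd 218 rect [350.8 278.9] [45.4 33.3] axis 100.3 mean [352.  280.4] endw -/+ [34.1 34.1] [210 233] [229 247]
ss 277 rect [ 359.1 -297.6] [48.4 38.7] axis 81.3 mean [ 359.2 -298.8] endw -/+ [40.3 40. ] [449 222] [469 238]
```

View pics/crop.png

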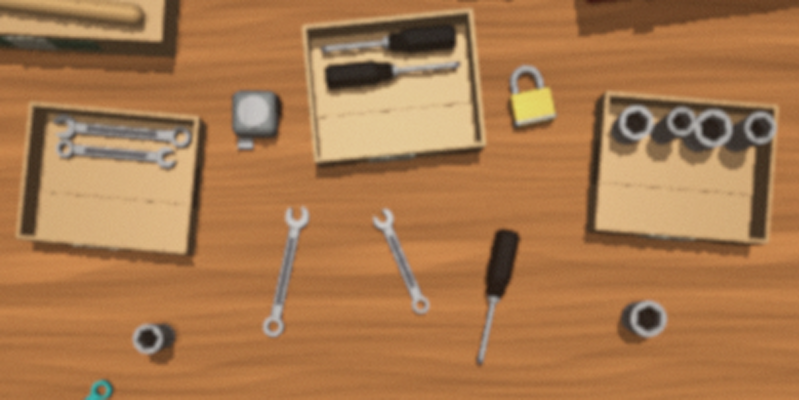

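```bash
python3 - <<'E'
import pickle;from h import *
from scipy.optimize import least_squares
f=pickle.load(open("d0.pkl","rb"))["top"];W=f["world_from_camera"]
U=lambda p:np.array(p)/2.05+[145,75]
cor=np.array([[.0825,.1025],[.0825,-.1025],[-.0825,-.1025],[-.0825,.1025]])
for n,c in dict(wr=[(31,103),(201,119),(190,255),(17,238)],dr=[(303,26),(472,11),(485,147),(317,163)],so=[(606,93),(777,106),(767,243),(588,238)]).items():
    P=ray(f,W,U(c),.045)[:,:2]
    def g(q):
        a=q[2];R=np.array([[np.cos(a),-np.sin(a)],[np.sin(a),np.cos(a)]]);return (cor@R.T+q[:2]-P).ravel()
    s=least_squares(g,[*P.mean(0),0]);print(n,s.x[:2].round(4),np.degrees(s.x[2]).round(1),"res mm",(s.fun*1000).round(0))
for n,p,z in[("sd",(148,338),.065),("ss",(648,318),.045),("wl jaw",(297,216),.01),("wl ring",(273,326),.01),("ws jaw",(383,218),.01),("ws ring",(421,304),.01),("dr butt",(508,232),.0135),("dr front",(495,296),.0135),("tip",(481,362),.0135)]:
    print(n,ray(f,W,U([p]),z)[0].round(4))
go(.425,.13,.12,75.8)
E
```

```text
wr [0.5416 0.3328] -6.8 res mm [ 0. -1.  1. -1.  0.  2. -2. -1.]
dr [ 0.6425 -0.0102] 3.8 res mm [-1.  0.  1. -1.  0. -2. -0.  2.]
so [ 0.5332 -0.3519] -5.8 res mm [-2.  4. -1.  2. -3.  1.  6. -7.]
sd [0.3513 0.2844 0.065 ]
ss [ 0.3586 -0.3027  0.045 ]
wl jaw [0.4942 0.1134 0.01  ]
wl ring [0.3591 0.1462 0.01  ]
ws jaw [0.4889 0.0071 0.01  ]
ws ring [ 0.3815 -0.0369  0.01  ]
dr butt [ 0.4672 -0.1459  0.0135]
dr front [ 0.389  -0.1276  0.0135]
tip [ 0.3088 -0.1081  0.0135]
shift [ 44.45 -65.26  13.68] turn [-2.000e-03 -1.000e-03 -1.034e+00]
shift [ 44.45 -65.26  13.68] turn [-1.000e-03  2.000e-03  2.108e+00]
shift [ 44.45 -65.26  13.68] turn [-1.000e-03  2.000e-03  2.108e+00]
t 0.1 pos [ 0.185  -0.6225  0.2553] rot [-179.9    0.    16.6] q [72. 35. -1. 82.  0. 63. -2.] w 1.003
```

```bash
python3 -c "
from h import *
go(.3586,-.3027,.18,50)"
```

```text
shift [ 25.75 -25.69   7.58] turn [-0.002 -0.001 -0.584]
shift [ 25.75 -25.69   7.58] turn [-1.000e-03  3.000e-03  2.558e+00]
shift [ 25.75 -25.69   7.58] turn [-1.000e-03  3.000e-03  2.558e+00]
t 0.1 pos [ 0.185  -0.6225  0.2553] rot [-179.9    0.    16.6] q [72. 35. -1. 82.  0. 63. -2.] w 1.003
```

Request:
carry_out([
  [[25.8,-25.7,7.6],[0,0,-0.584],-1],
  [[25.8,-25.7,7.6],[0,0,-0.584],-1],
  [[25.8,-25.7,7.6],[0,0,-0.584],-1],
  [[25.8,-25.7,7.6],[0,0,-0.584],-1],
  [[25.8,-25.7,7.6],[0,0,-0.584],-1],
  [[25.8,-25.7,7.6],[0,0,-0.584],-1],
  [[25.8,-25.7,7.6],[0,0,-0.584],-1],
  [[25.8,-25.7,7.6],[0,0,-0.584],-1],
  [[25.8,-25.7,7.6],[0,0,-0.584],-1],
], force=40)

```text
time: 1.23
eef_pos: [0.3584, -0.3049, 0.1804]
tcp_rot: [180.0, 0.0, 49.8]
force: [0.5, -0.6, 0.0]
gripper_width: 0.998
grasp_force: 0.0
```

```bash
python3 -c "
from h import *
f,W=wrist('pics/w1.png')
print(f['mount'].round(3),f['intrinsics'].round(1),[k for k in f])
print(proj(f,W,[.3586,-.3027,.045]))
go(.3586,-.3027,.18,50)"
```

```text
[[-0.001  0.958  0.288  0.074]
 [ 1.     0.001 -0.001 -0.   ]
 [-0.001  0.288 -0.958 -0.118]
 [ 0.     0.     0.     1.   ]] [[296.7   0.  318.8]
 [  0.  296.7 202.6]
 [  0.    0.    1. ]] ['frame', 'intrinsics', 'mount']
[[317.06215168 198.3851926 ]]
shift [ 0.18 -0.12  0.04] turn [ 0.     0.001 -0.003]
shift [ 0.18 -0.12  0.04] turn [ 1.000e-03 -1.000e-03  3.138e+00]
shift [ 0.18 -0.12  0.04] turn [ 1.000e-03 -1.000e-03  3.138e+00]
t 1.27 pos [ 0.3584 -0.3048  0.1804] rot [180.    0.   49.8] q [ 45.  26. -10. 116.   7.  39. -10.] w 0.999
```

View pics/w1.png

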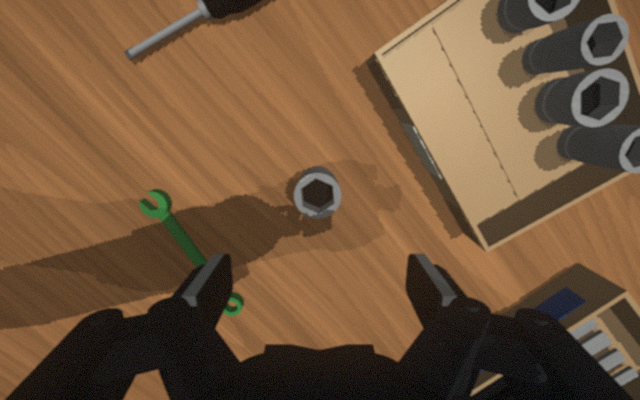

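The wrist view shows the short socket's ring at (317.5,194.5). The socket tray's near rim corners are at (378,54) and (488,247).

```bash
python3 -c "
from h import *
f,W=wrist()
P=ray(f,W,[[317.5,194.5],[378,54],[488,247]],.045);print(P.round(4))
d=P[1]-P[2];a=np.arctan2(-d[0],d[1]);print(np.hypot(*d[:2]),np.degrees(a),(P[1]+P[2])[:2]/2+.0825*np.array([np.cos(a),np.sin(a)]))
go(P[0][0],P[0][1],.037,49.8)"
```

```text
[[ 0.3612 -0.3002  0.045 ]
 [ 0.4701 -0.2444  0.045 ]
 [ 0.45   -0.4421  0.045 ]]
0.1986965468552695 -5.786241175597122 [ 0.54211503 -0.3515708 ]
shift [ 0.53 -0.09 14.34] turn [0. 0. 0.]
shift [ 0.53 -0.09 14.34] turn [-1.000e-03  1.000e-03 -3.141e+00]
shift [ 0.53 -0.09 14.34] turn [-1.000e-03  1.000e-03 -3.141e+00]
t 1.32 pos [ 0.3585 -0.3047  0.1804] rot [180.    0.   49.8] q [ 45.  26. -10. 116.   7.  39. -10.] w 1.002
```

Request:
carry_out([
  [[0.4,-0.1,7],[0,0,0],-1],
  [[0.4,-0.1,12],[0,0,0],-1],
  [[0.4,-0.1,15],[0,0,0],-1],
  [[0.4,-0.1,15],[0,0,0],-1],
  [[0.4,-0.1,15],[0,0,0],-1],
  [[0.4,-0.1,15],[0,0,0],1],
  [[0.4,-0.1,15],[0,0,0],1],
  [[0.4,-0.1,15],[0,0,0],1],
  [[0.4,-0.1,15],[0,0,0],1],
  [[0.4,-0.1,15],[0,0,0],1],
], force=40)

```text
time: 2.58
eef_pos: [0.3614, -0.2999, 0.0314]
tcp_rot: [179.9, 0.0, 50.0]
force: [-1.0, 0.7, 6.6]
gripper_width: 0.482
grasp_force: 39.8
```

```bash
python3 -c "
from h import *
a=np.radians(-5.8);R=np.array([[np.cos(a),-np.sin(a)],[np.sin(a),np.cos(a)]])
t=R@[-.03,-.05]+[.537,-.352];print(t)
go(*t,.13,84.2)"
```

```text
[ 0.50210076 -0.39871235]
shift [ 1.47 17.15 -9.83] turn [ 0.002  0.001 -0.597]
shift [ 1.47 17.15 -9.83] turn [ 1.000e-03 -2.000e-03  2.545e+00]
shift [ 1.47 17.15 -9.83] turn [ 1.000e-03 -2.000e-03  2.545e+00]
t 2.58 pos [ 0.3614 -0.2999  0.0314] rot [179.9   0.   50. ] q [ 41.  41.  -5. 122.  12.  17. -15.] w 0.482
```

Request:
carry_out([
  [[0,0,-5],[0,0,0],1],
  [[0,0,-9.8],[0,0,0],1],
  [[0.5,5,-9.8],[0,0,-0.15],1],
  [[1.0,10,-9.8],[0,0,-0.3],1],
  [[1.5,15,-9.8],[0,0,-0.45],1],
  [[1.5,17.1,-9.8],[0,0,-0.597],1],
  [[1.5,17.1,-9.8],[0,0,-0.597],1],
  [[1.5,17.1,-9.8],[0,0,-0.597],1],
  [[1.5,17.1,-9.8],[0,0,-0.597],1],
])

```text
time: 3.7
eef_pos: [0.5008, -0.3971, 0.1284]
tcp_rot: [-179.9, -0.0, 84.2]
force: [0.3, 0.6, -1.8]
gripper_width: 0.48
grasp_force: 41.6
```

```bash
python3 -c "
from h import *
f,W=wrist('pics/w2.png')
print(proj(f,W,[[.4502,-.2417,.045],[.4295,-.4456,.045],[.502,-.399,.004]]))
go(.502,-.3987,.037,84.2)"
```

```text
[[203.28448371 -23.04406308]
 [233.24194204 287.63234662]
 [319.88611716 205.76991007]]
shift [-0.14  0.13  9.15] turn [-0.001 -0.     0.   ]
shift [-0.14  0.13  9.15] turn [ 0.000e+00 -2.000e-03 -3.141e+00]
shift [-0.14  0.13  9.15] turn [ 0.000e+00 -2.000e-03 -3.141e+00]
t 3.75 pos [ 0.501  -0.3972  0.1285] rot [-179.9   -0.    84.2] q [ 48.  43. -20.  91.  18.  49.  15.] w 0.481
```

View pics/w2.png

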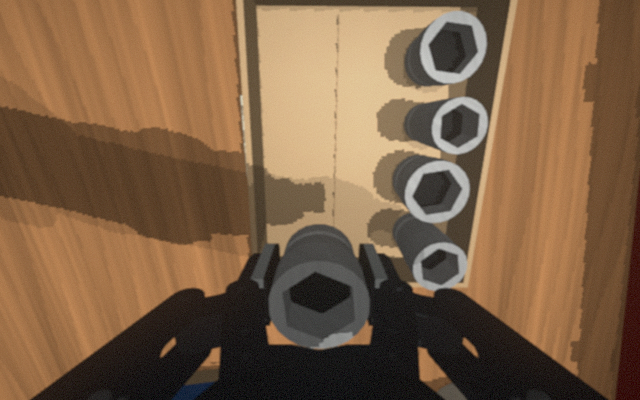

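The picture shows the held socket over the tray. The near rim's outer edge is at about column 240–247, further from the robot than I predicted, so I'll measure it.

```bash
python3 -c "
from h import *
f,W=wrist()
p=np.array([[236,2],[243,100],[246,240],[252,5],[256,120],[261,230],[517,2],[470,285]])
print(ray(f,W,p,.045).round(4)); print(W[:3,3])
im=f['frame']
for r in (20,100,240): print(r,[tuple(int(v) for v in im[r,c]) for c in range(230,268,2)])
"
```

```text
[[ 0.4669 -0.2562  0.045 ]
 [ 0.4614 -0.3105  0.045 ]
 [ 0.4465 -0.4072  0.045 ]
 [ 0.476  -0.2587  0.045 ]
 [ 0.4677 -0.3236  0.045 ]
 [ 0.4588 -0.4005  0.045 ]
 [ 0.6317 -0.273   0.045 ]
 [ 0.6126 -0.4623  0.045 ]]
[ 0.50896221 -0.323436    0.24657169]
20 [(165, 118, 76), (136, 95, 60), (112, 80, 54), (141, 110, 80), (201, 167, 125), (206, 172, 128), (195, 164, 122), (125, 101, 74), (92, 75, 54), (95, 76, 56), (93, 77, 55), (97, 81, 57), (95, 81, 61), (137, 115, 88), (201, 169, 127), (207, 172, 130), (207, 171, 130), (206, 172, 130), (204, 170, 126)]
100 [(175, 125, 79), (183, 130, 85), (176, 127, 82), (145, 102, 66), (118, 88, 60), (180, 170, 147), (207, 186, 153), (211, 176, 134), (211, 175, 130), (157, 129, 95), (100, 81, 60), (99, 83, 61), (102, 84, 63), (106, 88, 66), (101, 81, 60), (157, 130, 97), (209, 177, 132), (212, 179, 134), (215, 179, 134)]
240 [(142, 101, 65), (144, 103, 68), (153, 107, 69), (161, 114, 73), (162, 116, 74), (162, 117, 75), (165, 118, 76), (164, 115, 75), (145, 102, 65), (106, 74, 49), (101, 76, 51), (107, 90, 65), (105, 85, 63), (91, 77, 57), (68, 57, 42), (71, 59, 41), (83, 67, 51), (90, 74, 54), (125, 105, 77)]
```

Request:
carry_out([
  [[-0.1,0.5,4],[0,0,0],1],
  [[-0.1,0.5,7],[0,0,0],1],
  [[-0.1,0.5,8.6],[0,0,0],1],
  [[-0.1,0.5,9.0],[0,0,0],1],
  [[-0.1,0.5,9.2],[0,0,0],1],
  [[-0.1,0.5,9.2],[0,0,0],1],
  [[-0.1,0.5,9.2],[0,0,0],1],
  [[-0.1,0.5,9.2],[0,0,0],1],
])

```text
time: 4.8
eef_pos: [0.5068, -0.3996, 0.0369]
tcp_rot: [180.0, 0.0, 84.2]
force: [-0.4, 0.0, -2.4]
gripper_width: 0.478
grasp_force: 41.6
```

Request:
carry_out([
  [[0,0,0.15],[0,0,0],1],
  [[0,0,0.15],[0,0,0],1],
  [[0,0,0.15],[0,0,0],-0.24],
  [[0,0,0.15],[0,0,0],-0.24],
  [[0,0,0.15],[0,0,0],-0.24],
  [[0,0,-2],[0,0,0],-0.24],
  [[0,0,-6],[0,0,0],-0.24],
  [[0,0,-10],[0,0,0],-0.5],
  [[0,0,-12],[0,0,0],-1],
  [[0,0,-12],[0,0,0],-1],
])

```text
time: 6.05
eef_pos: [0.5076, -0.3999, 0.1582]
tcp_rot: [179.8, 0.1, 84.2]
force: [0.2, -0.4, 0.0]
gripper_width: 1.0
grasp_force: 0.0
```

```bash
python3 -c "
from h import *
f,W=wrist('pics/w3.png')
print(proj(f,W,[[.505,-.399,.049]]))
go(.428,-.137,.17,166.5)"
```

```text
[[314.1185014  208.14901702]]
shift [ 25.32 -10.46  -1.37] turn [ 0.000e+00  1.000e-03 -1.436e+00]
shift [ 25.32 -10.46  -1.37] turn [ 1.000e-03 -0.000e+00  1.705e+00]
shift [ 25.32 -10.46  -1.37] turn [ 1.000e-03 -0.000e+00  1.705e+00]
t 6.1 pos [ 0.5066 -0.3994  0.1564] rot [180.    0.   84.2] q [ 48.  42. -21.  89.  17.  53.  16.] w 0.996
```

View pics/w3.png

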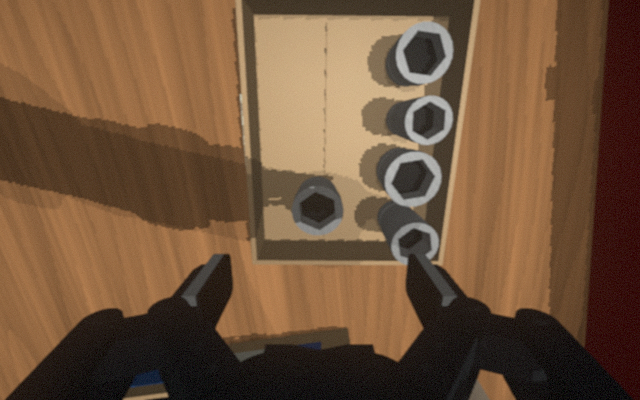

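The short socket stands upright on the tray floor at (317,207), clear of the walls. Next is the driver.

Request:
carry_out([
  [[25.3,-10.5,-1.4],[0,0,-1.436],-1],
  [[25.3,-10.5,-1.4],[0,0,-1.436],-1],
  [[25.3,-10.5,-1.4],[0,0,-1.436],-1],
  [[25.3,-10.5,-1.4],[0,0,-1.436],-1],
  [[25.3,-10.5,-1.4],[0,0,-1.436],-1],
  [[25.3,-10.5,-1.4],[0,0,-1.436],-1],
  [[25.3,-10.5,-1.4],[0,0,-1.436],-1],
  [[25.3,-10.5,-1.4],[0,0,-1.436],-1],
  [[25.3,-10.5,-1.4],[0,0,-1.436],-1],
  [[25.3,-10.5,-1.4],[0,0,-1.436],-1],
])

```text
time: 7.35
eef_pos: [0.4271, -0.1371, 0.1697]
tcp_rot: [180.0, -0.1, 166.4]
force: [-0.6, 0.4, 0.2]
gripper_width: 0.999
grasp_force: 0.0
```

```bash
python3 -c "
from h import *
f,W=wrist('pics/w4.png')
print(proj(f,W,[[.428,-.137,.0135],[.467,-.146,.0135],[.309,-.108,.0135]]))
go(.428,-.137,.028,166.5)"
```

```text
[[318.4041584  193.70761594]
 [318.89168649 232.50676961]
 [318.41905522  52.5446367 ]]
shift [-0.08  0.02 14.19] turn [ 0.    -0.001 -0.002]
shift [-0.08  0.02 14.19] turn [-2.00e-03 -0.00e+00  3.14e+00]
shift [-0.08  0.02 14.19] turn [-2.00e-03 -0.00e+00  3.14e+00]
t 7.4 pos [ 0.4273 -0.137   0.1699] rot [ 1.800e+02 -1.000e-01  1.664e+02] q [ 46.  31. -45. 119.  32.  43.  57.] w 0.999
```

View pics/w4.png

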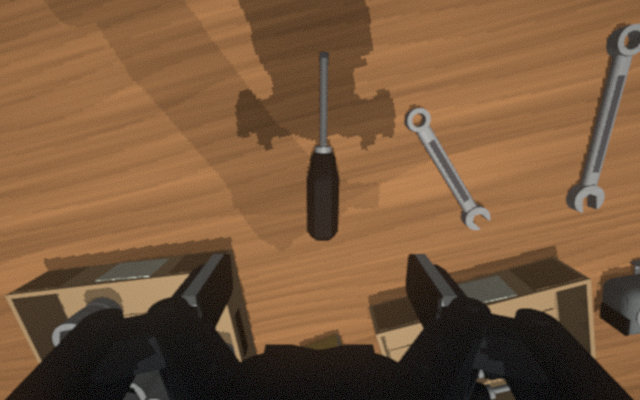

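The driver's butt is at (322,241), its ferrule at (323,150) and its tip at (323.5,53). The wrenches are also in view.

```bash
python3 -c "
from h import *
f,W=wrist()
P=ray(f,W,[[322.5,238],[323,150],[323.5,53]],.0135);print(P.round(4),np.linalg.norm(P[0]-P[1]),np.linalg.norm(P[0]-P[2]))
d=P[2]-P[0];a=np.degrees(np.arctan2(d[1],d[0]));c=P[2]-d/np.linalg.norm(d)*.125;c2=P[0]+d/np.linalg.norm(d)*.042;print(c,c2,a)
go(*((c+c2)/2)[:2],.028,a)
# wrenches: jaw, ring centres
P=ray(f,W,[[477,217],[419,120],[589,198],[630,41]],.01);print(P.round(4))
"
```

```text
[[ 0.474  -0.1439  0.0135]
 [ 0.3889 -0.1231  0.0135]
 [ 0.3105 -0.104   0.0135]] 0.08752533329981761 0.16821740830522583
[ 0.43197019 -0.13365334  0.0135    ] [ 0.43315285 -0.13394212  0.0135    ] 166.277946783128
shift [-0.43  0.44 14.2 ] turn [ 0.    -0.001  0.003]
shift [-0.43  0.44 14.2 ] turn [ 1.000e-03  0.000e+00 -3.139e+00]
shift [-0.43  0.44 14.2 ] turn [ 1.000e-03  0.000e+00 -3.139e+00]
t 7.45 pos [ 0.4274 -0.137   0.1701] rot [180.   -0.  166.4] q [ 46.  31. -45. 119.  32.  43.  57.] w 0.999
[[ 0.4897  0.0103  0.01  ]
 [ 0.3837 -0.0327  0.01  ]
 [ 0.4956  0.118   0.01  ]
 [ 0.3618  0.1487  0.01  ]]
```

Request:
carry_out([
  [[-0.4,0.35,6],[0,0,0],-1],
  [[-0.4,0.35,12],[0,0,0],-1],
  [[-0.4,0.35,14.2],[0,0,0],-1],
  [[-0.4,0.35,14.2],[0,0,0],-1],
  [[-0.4,0.35,14.2],[0,0,0],1],
  [[-0.4,0.35,14.2],[0,0,0],1],
  [[-0.4,0.35,14.2],[0,0,0],1],
  [[-0.4,0.35,14.2],[0,0,0],1],
  [[-0.4,0.35,14.2],[0,0,0],1],
  [[-0.4,0.35,14.2],[0,0,0],1],
])

```text
time: 8.7
eef_pos: [0.4328, -0.1349, 0.0295]
tcp_rot: [-180.0, 0.1, 166.5]
force: [-1.3, 1.1, 6.5]
gripper_width: 0.341
grasp_force: 39.1
```

```bash
python3 -c "
from h import *
a=np.radians(3.8);R=np.array([[np.cos(a),-np.sin(a)],[np.sin(a),np.cos(a)]])
t=R@[-.036,-.041]+[.6425,-.0102];print(t)
go(*t,.13,93.8)"
```

```text
[ 0.60929638 -0.05349572]
shift [-15.27  12.04 -10.03] turn [1.000e-03 2.000e-03 1.268e+00]
shift [-15.27  12.04 -10.03] turn [-2.000e-03  1.000e-03 -1.873e+00]
shift [-15.27  12.04 -10.03] turn [-2.000e-03  1.000e-03 -1.873e+00]
t 8.7 pos [ 0.4328 -0.1349  0.0295] rot [-1.800e+02  1.000e-01  1.665e+02] q [ 33.  44. -27. 124.  52.  24.  40.] w 0.341
```

Request:
carry_out([
  [[0,0,-5],[0,0,0],1],
  [[0,0,-10],[0,0,0],1],
  [[-3,2,-10],[0,0,0.18],1],
  [[-6,4,-10],[0,0,0.36],1],
  [[-9,7,-10],[0,0,0.54],1],
  [[-12,9.5,-10],[0,0,0.72],1],
  [[-15.3,12,-10],[0,0,0.9],1],
  [[-15.3,12,-10],[0,0,1.08],1],
  [[-15.3,12,-10],[0,0,1.268],1],
  [[-15.3,12,-10],[0,0,1.268],1],
])

```text
time: 9.95
eef_pos: [0.6088, -0.0535, 0.1285]
tcp_rot: [-180.0, 0.0, 94.0]
force: [-0.6, 0.4, -0.8]
gripper_width: 0.338
grasp_force: 40.4
```

```bash
python3 -c "
from h import *
f,W=wrist('pics/w5.png')
a=np.radians(3.8);R=np.array([[np.cos(a),-np.sin(a)],[np.sin(a),np.cos(a)]])
c=np.array([[.0825,.1025],[.0825,-.1025],[-.0825,-.1025],[-.0825,.1025]])@R.T+[.6425,-.0102]
print(proj(f,W,np.c_[c,[.045]*4]))
go(.6093,-.0535,.034,93.8)"
```

```text
[[522.24958835 -10.86340591]
 [469.67454549 294.13302636]
 [258.98576641 293.86705717]
 [239.19663002 -11.72374219]]
shift [0.01 0.06 9.45] turn [-0.     0.     0.004]
shift [0.01 0.06 9.45] turn [-0.    -0.    -3.138]
shift [0.01 0.06 9.45] turn [-0.    -0.    -3.138]
t 10.0 pos [ 0.6088 -0.0537  0.1285] rot [-180.    0.   94.] q [ 15.  41. -20.  96.  18.  46.  -9.] w 0.338
```

View pics/w5.png

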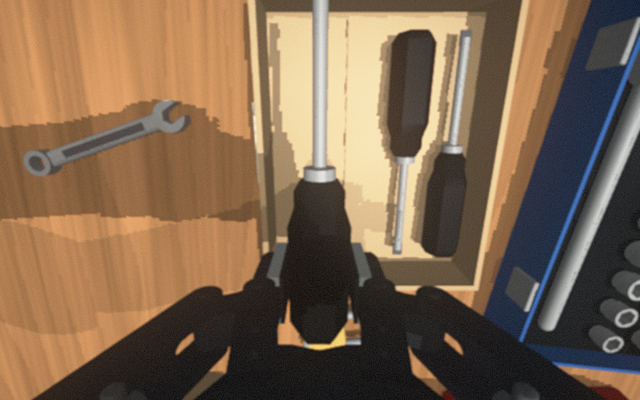

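The driver is held straight. The tray rim runs from (247,0) to (258,220), about 6 mm further out than estimated, so I'll shift by that.

Request:
carry_out([
  [[0.2,0.6,4],[0,0,0],1],
  [[0.2,0.6,7],[0,0,0],1],
  [[0.2,0.6,8.6],[0,0,0],1],
  [[0.2,0.6,9.2],[0,0,0],1],
  [[0.2,0.6,9.4],[0,0,0],1],
  [[0.2,0.6,9.4],[0,0,0],1],
  [[0.2,0.6,9.4],[0,0,0],1],
  [[0.2,0.6,9.4],[0,0,0],1],
])

```text
time: 11.0
eef_pos: [0.6153, -0.0513, 0.0349]
tcp_rot: [179.9, 0.0, 93.8]
force: [-0.4, 0.7, -1.2]
gripper_width: 0.341
grasp_force: 40.3
```

Request:
carry_out([
  [[0,0,0.15],[0,0,0],1],
  [[0,0,0.15],[0,0,0],1],
  [[0,0,0.15],[0,0,0],-0.05],
  [[0,0,0.15],[0,0,0],-0.05],
  [[0,0,0.15],[0,0,0],-0.05],
  [[0,0,-2],[0,0,0],-0.05],
  [[0,0,-6],[0,0,0],-0.05],
  [[0,0,-10],[0,0,0],-0.4],
  [[0,0,-12],[0,0,0],-0.4],
  [[0,0,-12],[0,0,0],-0.4],
])

```text
time: 12.25
eef_pos: [0.616, -0.0512, 0.156]
tcp_rot: [179.8, 0.0, 93.8]
force: [0.3, 0.3, -0.6]
gripper_width: 0.705
grasp_force: 0.0
```

```bash
python3 -c "
from h import *
f,W=wrist('pics/w6.png')
print(proj(f,W,[[.6153,-.0513,.0175]]))
go(.4365,-.013,.15,21.8)"
```

```text
[[316.51351997 198.94262408]]
shift [  5.02 -17.55   0.43] turn [ 1.000e-03 -0.000e+00  1.257e+00]
shift [  5.02 -17.55   0.43] turn [ 0.000e+00  1.000e-03 -1.884e+00]
shift [  5.02 -17.55   0.43] turn [ 0.000e+00  1.000e-03 -1.884e+00]
t 12.3 pos [ 0.6149 -0.0514  0.1544] rot [180.    0.   93.8] q [ 15.  40. -21.  94.  18.  50.  -9.] w 0.701
```

View pics/w6.png

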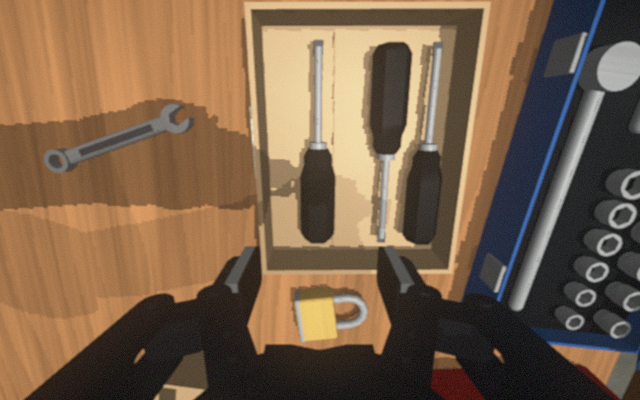

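The driver lies flat in its tray, clear of the walls. The short wrench's jaw is at (177,118) and its ring at (60,158).

```bash
python3 -c "
from h import *
f,W=wrist()
P=ray(f,W,[[177,119],[59,159]],.01);print(P.round(4))
go(.437,-.012,.12,22)"
```

```text
[[ 0.4909  0.0097  0.01  ]
 [ 0.3845 -0.0314  0.01  ]]
shift [  5.12 -17.42   3.37] turn [-1.000e-03  1.000e-03  1.254e+00]
shift [  5.12 -17.42   3.37] turn [-1.000e-03 -2.000e-03 -1.888e+00]
shift [  5.12 -17.42   3.37] turn [-1.000e-03 -2.000e-03 -1.888e+00]
t 12.35 pos [ 0.6143 -0.0514  0.1534] rot [-179.9   -0.    93.8] q [ 15.  40. -21.  94.  18.  50.  -9.] w 0.701
```

Request:
carry_out([
  [[5.1,-17.4,3.4],[0,0,1.257],-0.4],
  [[5.1,-17.4,3.4],[0,0,1.257],-0.4],
  [[5.1,-17.4,3.4],[0,0,1.257],-0.4],
  [[5.1,-17.4,3.4],[0,0,1.257],-0.4],
  [[5.1,-17.4,3.4],[0,0,1.257],-0.4],
  [[5.1,-17.4,3.4],[0,0,1.257],-0.4],
  [[5.1,-17.4,3.4],[0,0,1.257],-0.4],
  [[5.1,-17.4,3.4],[0,0,1.257],-0.4],
  [[5.1,-17.4,3.4],[0,0,1.257],-0.4],
  [[5.1,-17.4,3.4],[0,0,1.257],-0.4],
])

```text
time: 13.6
eef_pos: [0.4378, -0.0121, 0.1201]
tcp_rot: [-180.0, 0.0, 21.9]
force: [0.1, -0.4, -0.2]
gripper_width: 0.7
grasp_force: 0.0
```

```bash
python3 -c "
from h import *
go(.437,-.0115,.0265,21.8)"
```

```text
shift [-0.04 -0.08  9.36] turn [-0.     0.001  0.001]
shift [-0.04 -0.08  9.36] turn [-1.00e-03 -1.00e-03 -3.14e+00]
shift [-0.04 -0.08  9.36] turn [-1.00e-03 -1.00e-03 -3.14e+00]
t 13.6 pos [ 0.4378 -0.0121  0.1201] rot [-180.     0.    21.9] q [ -2.  30.   1. 124.  -1.  27. -69.] w 0.7
```

Request:
carry_out([
  [[0,-0.1,5],[0,0,0],-0.4],
  [[0,-0.1,8],[0,0,0],-0.4],
  [[0,-0.1,9.3],[0,0,0],-0.4],
  [[0,-0.1,9.3],[0,0,0],-0.4],
  [[0,-0.1,9.3],[0,0,0],1],
  [[0,-0.1,9.3],[0,0,0],1],
  [[0,-0.1,9.3],[0,0,0],1],
  [[0,-0.1,9.3],[0,0,0],1],
  [[0,-0.1,9.3],[0,0,0],1],
  [[0,-0.1,9.3],[0,0,0],1],
])

```text
time: 14.85
eef_pos: [0.4381, -0.0111, 0.0283]
tcp_rot: [180.0, -0.1, 21.8]
force: [-0.9, -0.0, 5.4]
gripper_width: 0.133
grasp_force: 39.7
```

```bash
python3 -c "
from h import *
a=np.radians(-6.8);R=np.array([[np.cos(a),-np.sin(a)],[np.sin(a),np.cos(a)]])
t=R@[-.006,-.0]+[.545,.334];print(t)
go(*t,.13,83.2)"
```

```text
[0.53904221 0.33471042]
shift [ 22.25 -28.35 -10.15] turn [ 2.000e-03 -1.000e-03 -1.071e+00]
shift [ 22.25 -28.35 -10.15] turn [-1.000e-03 -2.000e-03  2.071e+00]
shift [ 22.25 -28.35 -10.15] turn [-1.000e-03 -2.000e-03  2.071e+00]
t 14.85 pos [ 0.4381 -0.0111  0.0283] rot [ 1.80e+02 -1.00e-01  2.18e+01] q [ -2.  41.   0. 127.  -1.  12. -69.] w 0.133
```

Request:
carry_out([
  [[0,0,-5],[0,0,0],1],
  [[0,0,-10],[0,0,0],1],
  [[3,-4,-10.2],[0,0,-0.15],1],
  [[6.2,-8,-10.2],[0,0,-0.3],1],
  [[9.4,-12,-10.2],[0,0,-0.45],1],
  [[12.6,-16,-10.2],[0,0,-0.6],1],
  [[15.8,-20,-10.2],[0,0,-0.75],1],
  [[19,-24,-10.2],[0,0,-0.9],1],
  [[22.3,-28.3,-10.2],[0,0,-1.071],1],
  [[22.3,-28.3,-10.2],[0,0,-1.071],1],
])

```text
time: 16.1
eef_pos: [0.5382, 0.3406, 0.1294]
tcp_rot: [-180.0, -0.3, 83.6]
force: [-0.2, -0.6, -0.7]
gripper_width: 0.137
grasp_force: 39.3
```

```bash
python3 -c "
from h import *
f,W=wrist('pics/w7.png')
a=np.radians(-6.8);R=np.array([[np.cos(a),-np.sin(a)],[np.sin(a),np.cos(a)]])
c=np.array([[.0825,.1025],[.0825,-.1025],[-.0825,-.1025],[-.0825,.1025]])@R.T+[.545,.334]
print(proj(f,W,np.c_[c,[.045]*4]))
go(.539,.3347,.034,83.2)"
```

```text
[[460.73759573  77.59940226]
 [425.79831941 343.76929579]
 [226.98715437 342.93161113]
 [200.47736204  75.91950538]]
shift [-0.2  0.1  9.5] turn [-0.001 -0.001  0.003]
shift [-0.2  0.1  9.5] turn [ 2.000e-03 -2.000e-03 -3.139e+00]
shift [-0.2  0.1  9.5] turn [ 2.000e-03 -2.000e-03 -3.139e+00]
t 16.15 pos [0.5384 0.3367 0.129 ] rot [-1.799e+02 -1.000e-01  8.340e+01] q [-25.  42. -15.  92.  13.  48. -52.] w 0.134
```

View pics/w7.png

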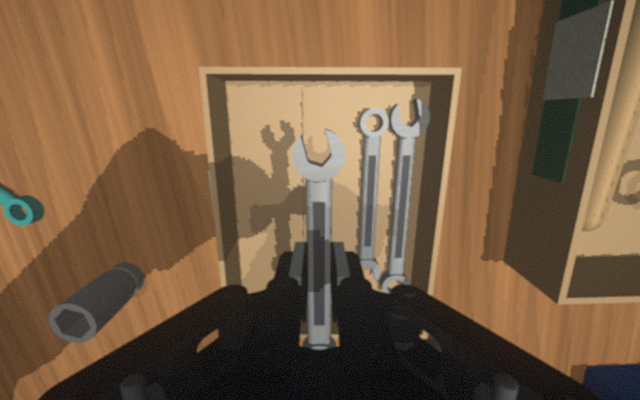

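Request:
carry_out([
  [[0,-0.5,4],[0,0,0],1],
  [[0,-0.5,7],[0,0,0],1],
  [[0,-0.5,8.6],[0,0,0],1],
  [[0,-0.5,9.3],[0,0,0],1],
  [[0,-0.5,9.5],[0,0,0],1],
  [[0,-0.5,9.5],[0,0,0],1],
  [[0,-0.5,9.5],[0,0,0],1],
  [[0,-0.5,9.5],[0,0,0],1],
])

```text
time: 17.15
eef_pos: [0.5347, 0.3353, 0.0349]
tcp_rot: [180.0, -0.0, 83.2]
force: [-0.3, -0.1, -0.6]
gripper_width: 0.133
grasp_force: 39.3
```

Request:
carry_out([
  [[0,0,0.15],[0,0,0],1],
  [[0,0,0.23],[0,0,0],1],
  [[0,0,0.23],[0,0,0],1],
  [[0,0,0.23],[0,0,0],0.4],
  [[0,0,0.23],[0,0,0],0.4],
  [[0,0,0.23],[0,0,0],0.4],
  [[0,0,-3],[0,0,0],0.4],
  [[0,0,-8],[0,0,0],0.4],
  [[0,0,-12],[0,0,0],-0.4],
  [[0,0,-12],[0,0,0],-0.4],
])

```text
time: 18.4
eef_pos: [0.5364, 0.3367, 0.1584]
tcp_rot: [179.6, -0.3, 83.2]
force: [0.0, 0.7, 0.4]
gripper_width: 0.695
grasp_force: 0.0
```

```bash
python3 -c "
from h import *
f,W=wrist('pics/w8.png')
print(proj(f,W,[[.5347,.3353,.014],[.351,.285,.065]]))
go(.428,.1315,.12,166.6)"
```

```text
[[315.36950661 199.86747896]
 [100.66133278 301.66043845]]
shift [-21.54  -8.22   3.53] turn [ 0.004  0.    -1.456]
shift [-21.54  -8.22   3.53] turn [ 0.    -0.004  1.686]
shift [-21.54  -8.22   3.53] turn [ 0.    -0.004  1.686]
t 18.45 pos [0.5351 0.3356 0.156 ] rot [ 1.798e+02 -1.000e-01  8.320e+01] q [-25.  40. -15.  91.  13.  50. -52.] w 0.701
```

View pics/w8.png

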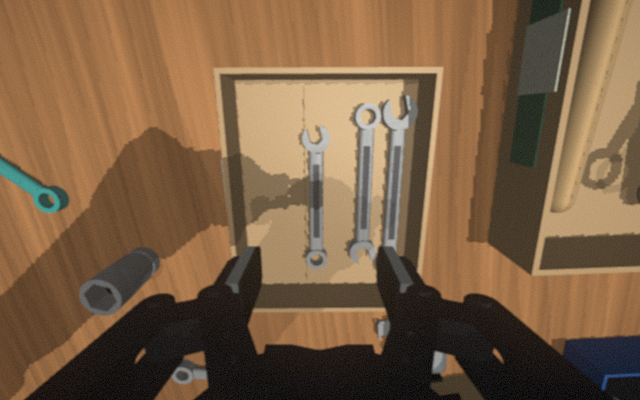

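The short wrench lies flat in its tray. The deep socket's top is at (103,295). Next is the long wrench.

```bash
python3 -c "
from h import *
f,W=wrist()
print(ray(f,W,[[102.5,296]],.065).round(4))
go(.428,.132,.12,166.8)"
```

```text
[[0.3539 0.2894 0.065 ]]
shift [-21.4   -8.14   3.44] turn [-0.     0.    -1.459]
shift [-21.4   -8.14   3.44] turn [0.    0.    1.682]
shift [-21.4   -8.14   3.44] turn [0.    0.    1.682]
t 18.5 pos [0.5343 0.3348 0.1544] rot [180.    0.   83.2] q [-25.  40. -15.  91.  13.  50. -52.] w 0.698
```

Request:
carry_out([
  [[-3,-1,0],[0,0,-0.18],-0.4],
  [[-7,-2.5,0],[0,0,-0.36],-0.4],
  [[-12,-4,1],[0,0,-0.54],-0.4],
  [[-17,-6,2],[0,0,-0.72],-0.4],
  [[-21.5,-8.2,3.5],[0,0,-0.9],-0.4],
  [[-21.5,-8.2,3.5],[0,0,-1.08],-0.4],
  [[-21.5,-8.2,3.5],[0,0,-1.26],-0.4],
  [[-21.5,-8.2,3.5],[0,0,-1.459],-0.4],
  [[-21.5,-8.2,3.5],[0,0,-1.459],-0.4],
  [[-21.5,-8.2,3.5],[0,0,-1.459],-0.4],
])

```text
time: 19.75
eef_pos: [0.427, 0.1311, 0.1187]
tcp_rot: [-180.0, -0.1, 166.6]
force: [-0.7, 0.1, 0.0]
gripper_width: 0.697
grasp_force: 0.0
```

```bash
python3 -c "
from h import *
f,W=wrist('pics/w9.png')
im=f['frame'].astype(int);s=im.max(2)-im.min(2)
for r in (150,170,190,210,225):
    c=np.where((s[r,260:380]<35)&(im[r,260:380].max(1)>60))[0]+260;print(r,c.min() if len(c) else None,c.max() if len(c) else None,ray(f,W,[[c.mean(),r]],.009)[0].round(4) if len(c) else '')
print(proj(f,W,[[.428,.132,.009]]))
go(.428,.132,.0265,166.8)"
```

```text
150 313 329 [0.3826 0.144  0.009 ]
170 313 329 [0.3976 0.1404 0.009 ]
190 313 329 [0.4131 0.1368 0.009 ]
210 313 328 [0.4293 0.1325 0.009 ]
225 314 328 [0.442  0.1299 0.009 ]
[[319.49190355 208.67979576]]
shift [-0.08  0.1   9.24] turn [-0.    -0.001 -0.002]
shift [-0.08  0.1   9.24] turn [-2.000e-03  1.000e-03  3.139e+00]
shift [-0.08  0.1   9.24] turn [-2.000e-03  1.000e-03  3.139e+00]
t 19.8 pos [0.4271 0.1312 0.1189] rot [-1.800e+02 -1.000e-01  1.667e+02] q [  5.  35. -37. 122.  37.  35.  19.] w 0.7
```

View pics/w9.png

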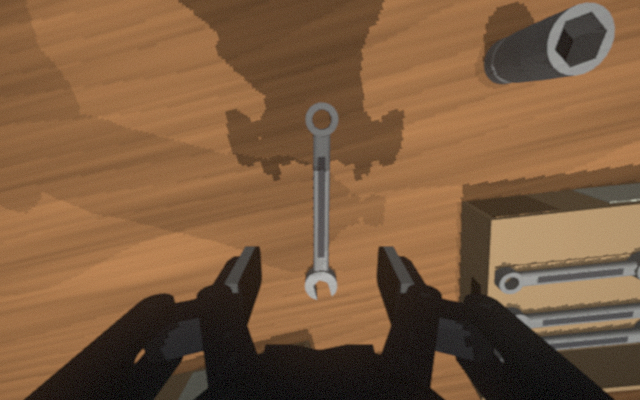

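The long wrench lies between the fingers, with its shank at columns 313–329, and it is well aligned. I'll grasp it now.

Request:
carry_out([
  [[-0.1,0.1,5],[0,0,0],-0.4],
  [[-0.1,0.1,8],[0,0,0],-0.4],
  [[-0.1,0.1,9.2],[0,0,0],-0.4],
  [[-0.1,0.1,9.2],[0,0,0],-0.4],
  [[-0.1,0.1,9.2],[0,0,0],1],
  [[-0.1,0.1,9.2],[0,0,0],1],
  [[-0.1,0.1,9.2],[0,0,0],1],
  [[-0.1,0.1,9.2],[0,0,0],1],
  [[-0.1,0.1,9.2],[0,0,0],1],
  [[-0.1,0.1,9.2],[0,0,0],1],
])

```text
time: 21.05
eef_pos: [0.4292, 0.1321, 0.0282]
tcp_rot: [180.0, 0.1, 166.7]
force: [0.3, -1.2, 5.5]
gripper_width: 0.133
grasp_force: 39.8
```

```bash
python3 -c "
from h import *
a=np.radians(-6.8);R=np.array([[np.cos(a),-np.sin(a)],[np.sin(a),np.cos(a)]])
t=R@[-.048,-.0]+[.545,.337];print(t)
go(*t,.13,83.2)"
```

```text
[0.49733766 0.34268339]
shift [ -1.82  22.06 -10.16] turn [2.000e-03 1.000e-03 1.458e+00]
shift [ -1.82  22.06 -10.16] turn [-1.000e-03  2.000e-03 -1.683e+00]
shift [ -1.82  22.06 -10.16] turn [-1.000e-03  2.000e-03 -1.683e+00]
t 21.05 pos [0.4292 0.1321 0.0282] rot [1.800e+02 1.000e-01 1.667e+02] q [ -4.  43. -24. 125.  50.  22.   7.] w 0.133
```

Request:
carry_out([
  [[0,0,-5],[0,0,0],1],
  [[0,0,-10.2],[0,0,0],1],
  [[-0.3,3,-10.2],[0,0,0.18],1],
  [[-0.6,7,-10.2],[0,0,0.36],1],
  [[-1,11,-10.2],[0,0,0.54],1],
  [[-1.3,15,-10.2],[0,0,0.72],1],
  [[-1.6,19,-10.2],[0,0,0.9],1],
  [[-1.8,22.1,-10.2],[0,0,1.08],1],
  [[-1.8,22.1,-10.2],[0,0,1.26],1],
  [[-1.8,22.1,-10.2],[0,0,1.458],1],
])

```text
time: 22.3
eef_pos: [0.496, 0.3432, 0.1288]
tcp_rot: [-179.9, 0.0, 83.5]
force: [-0.9, -0.7, -1.1]
gripper_width: 0.134
grasp_force: 39.6
```

Request:
carry_out([
  [[0,0,0],[0,0,0],1],
  [[0,0,0],[0,0,0],1],
])

```text
time: 22.55
eef_pos: [0.4965, 0.3428, 0.1292]
tcp_rot: [-180.0, 0.0, 84.0]
force: [-1.1, -0.8, -1.7]
gripper_width: 0.136
grasp_force: 39.6
```

```bash
python3 -c "
from h import *
f,W=wrist('pics/w10.png')
go(.4973,.3427,.034,83.2)"
```

```text
shift [-0.    0.07  9.52] turn [-0.     0.     0.013]
shift [-0.    0.07  9.52] turn [-0.000e+00 -1.000e-03 -3.129e+00]
shift [-0.    0.07  9.52] turn [-0.000e+00 -1.000e-03 -3.129e+00]
t 22.6 pos [0.4966 0.3428 0.1292] rot [-180.     0.    83.9] q [-28.  40. -15.  97.  13.  45. -55.] w 0.139
```

View pics/w10.png

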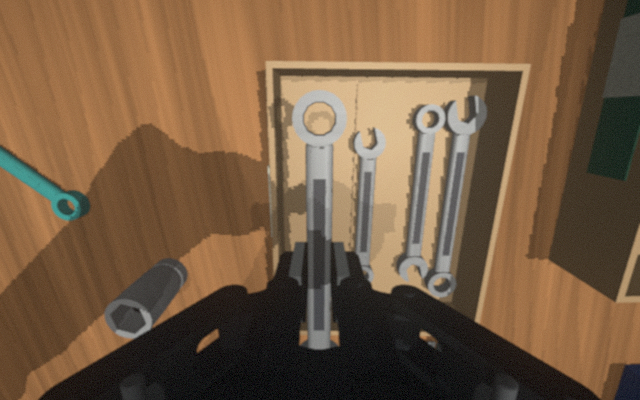

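The long wrench hangs over its slot. The near rim's outer edge is at about column 270 and the short wrench is at about column 365, so the gap is tight. I'll shift 2 mm away from the wall and release with a small opening.

Request:
carry_out([
  [[0,0.25,4],[0,0,0.013],1],
  [[0,0.25,7],[0,0,0.013],1],
  [[0,0.25,8.6],[0,0,0.013],1],
  [[0,0.25,9.3],[0,0,0.013],1],
  [[0,0.25,9.5],[0,0,0.013],1],
  [[0,0.25,9.5],[0,0,0.013],1],
  [[0,0.25,9.5],[0,0,0.013],1],
])

```text
time: 23.48
eef_pos: [0.4997, 0.3432, 0.0353]
tcp_rot: [179.9, -0.1, 83.1]
force: [-0.1, 0.8, -1.6]
gripper_width: 0.133
grasp_force: 39.6
```

Request:
carry_out([
  [[0,0,0.15],[0,0,0],1],
  [[0,0,0.26],[0,0,0],1],
  [[0,0,0.26],[0,0,0],1],
  [[0,0,0.26],[0,0,0],0.48],
  [[0,0,0.26],[0,0,0],0.48],
  [[0,0,0.26],[0,0,0],0.48],
  [[0,0,-2],[0,0,0],0.48],
  [[0,0,-6],[0,0,0],0.48],
  [[0,0,-10],[0,0,0],0.48],
  [[0,0,-13],[0,0,0],-0.4],
])

```text
time: 24.72
eef_pos: [0.4996, 0.3431, 0.1662]
tcp_rot: [179.9, -0.1, 83.1]
force: [-0.2, -0.4, 0.2]
gripper_width: 0.454
grasp_force: 0.0
```

```bash
python3 -c "
from h import *
f,W=wrist('pics/w11.png')
go(.352,.285,.2,125)"
```

```text
shift [ -7.69 -14.08  -3.13] turn [ 0.009 -0.004 -0.731]
shift [ -7.69 -14.08  -3.13] turn [-0.005 -0.011  2.41 ]
shift [ -7.69 -14.08  -3.13] turn [-0.005 -0.011  2.41 ]
t 24.77 pos [0.5013 0.3446 0.1702] rot [179.6  -0.4  83.1] q [-27.  37. -15.  95.  12.  49. -55.] w 0.544
```

View pics/w11.png

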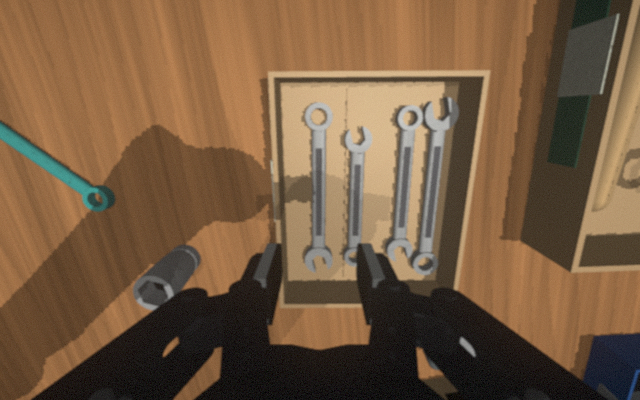

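Both wrenches lie flat and separate in their tray. The picture allowance is now used up, so I'll locate the deep socket by code alone.

```bash
python3 -c "
from h import *
go(.352,.286,.2,115)"
```

```text
shift [ -7.59 -14.09  -3.13] turn [ 0.008 -0.004 -0.557]
shift [ -7.59 -14.09  -3.13] turn [-0.006 -0.011  2.585]
shift [ -7.59 -14.09  -3.13] turn [-0.006 -0.011  2.585]
t 24.77 pos [0.5013 0.3446 0.1702] rot [179.6  -0.4  83.1] q [-27.  37. -15.  95.  12.  49. -55.] w 0.544
```

Request:
carry_out([
  [[-3,-5,-3.1],[0,0,-0.15],-1],
  [[-7.7,-10,-3.1],[0,0,-0.3],-1],
  [[-7.7,-14,-3.1],[0,0,-0.45],-1],
  [[-7.7,-14,-3.1],[0,0,-0.55],-1],
  [[-7.7,-14,-3.1],[0,0,-0.55],-1],
  [[-7.7,-14,-3.1],[0,0,-0.55],-1],
  [[-7.7,-14,-3.1],[0,0,-0.55],-1],
])

```text
time: 25.65
eef_pos: [0.3515, 0.2833, 0.1952]
tcp_rot: [180.0, -0.0, 114.5]
force: [-1.1, 0.9, 0.6]
gripper_width: 0.997
grasp_force: 0.0
```

```bash
python3 -c "
from h import *
f,W=wrist('pics/w12.png');im=f['frame'].astype(int)
print(proj(f,W,[[.352,.286,.065]]))
s=im.max(2)-im.min(2);m=((s<40)&(im.max(2)>105)).astype(np.uint8)
n,l,st,ce=cv2.connectedComponentsWithStats(m)
for i in range(1,n):
    if st[i,4]>60: print(st[i],ce[i].round(1),ray(f,W,ce[i],.065)[0].round(4))
for r in range(130,270,8): print(r,'%s'%' '.join('%d/%d'%(im[r,c].max(),s[r,c]) for c in range(270,370,6)))
go(.352,.286,.2,115)"
```

```text
[[319.58139605 198.69599081]]
[271   0  24  69  79] [282.5  34.7] [0.274  0.3905 0.065 ]
[278  70  27  28  70] [291.5  85.9] [0.294  0.3604 0.065 ]
[ 415  122  117  134 1598] [474.8 188.2] [0.4699 0.35   0.065 ]
[460 146  22  27  99] [471.6 158. ] [0.4531 0.3709 0.065 ]
[ 450  158   95  109 1198] [497.4 209.9] [0.499  0.3416 0.065 ]
[ 481  166  109  115 1261] [535.6 222.4] [0.5368 0.3458 0.065 ]
[ 493  174  110  129 1421] [550.6 237.5] [0.5581 0.3394 0.065 ]
[302 180  39  35 467] [319.4 199.7] [0.3523 0.2851 0.065 ]
[476 370  26  21 332] [487.3 379.1] [0.5982 0.1777 0.065 ]
130 98/54 107/57 105/60 103/54 108/60 151/81 108/62 112/61 109/62 105/56 163/90 160/88 166/89 156/86 165/88 169/94 162/89
138 103/61 106/58 110/57 103/58 109/64 113/63 111/58 106/59 106/57 112/60 116/60 160/86 153/80 166/92 165/89 170/90 180/100
146 108/60 110/59 98/53 110/58 113/62 149/80 109/62 107/58 102/56 113/65 104/61 163/90 163/91 158/87 167/89 177/95 176/95
154 112/61 105/58 109/60 114/59 107/61 110/62 108/60 103/55 114/63 108/62 110/62 156/80 164/90 165/90 171/94 173/95 170/93
162 167/89 152/83 166/91 172
[... 1222 characters left out ...]
53/84 152/83 149/80 140/76 159/85 155/87 158/87 154/85 152/84
250 144/79 133/74 146/85 146/82 139/76 146/77 147/80 140/74 153/85 152/84 168/88 155/83 164/88 158/89 157/83 149/84 159/88
258 140/76 142/77 146/81 139/78 143/78 149/82 163/88 164/88 173/98 166/89 157/85 163/88 164/87 158/84 152/79 156/86 172/93
266 136/76 151/81 140/77 145/77 163/93 164/89 164/90 178/94 165/92 156/86 157/86 157/89 161/90 150/83 155/87 174/97 167/89
shift [ 0.22  0.17 -0.48] turn [-0.    -0.    -0.008]
shift [ 0.22  0.17 -0.48] turn [-0.     0.     3.134]
shift [ 0.22  0.17 -0.48] turn [-0.     0.     3.134]
t 25.7 pos [0.3514 0.2833 0.1952] rot [-180.    -0.   114.5] q [-23.  25. -26. 117.  16.  42. -34.] w 1.001
```

Request:
carry_out([
  [[0.3,0.2,5],[0,0,0],-1],
  [[0.3,0.2,10],[0,0,0],-1],
  [[0.3,0.2,14],[0,0,0],-1],
  [[0.3,0.2,15.2],[0,0,0],-1],
  [[0.3,0.2,15.2],[0,0,0],-1],
  [[0.3,0.2,15.2],[0,0,0],1],
  [[0.3,0.2,15.2],[0,0,0],1],
  [[0.3,0.2,15.2],[0,0,0],1],
  [[0.3,0.2,15.2],[0,0,0],1],
  [[0.3,0.2,15.2],[0,0,0],1],
])

```text
time: 26.95
eef_pos: [0.352, 0.287, 0.0443]
tcp_rot: [179.9, -0.0, 114.6]
force: [-0.8, -0.3, 6.0]
gripper_width: 0.387
grasp_force: 39.2
```

```bash
python3 -c "
from h import *
a=np.radians(-6);R=np.array([[np.cos(a),-np.sin(a)],[np.sin(a),np.cos(a)]])
t=R@[-.032,.045]+[.539,-.352];print(t)
go(.47,.0,.18,95)
go(*t,.18,84)"
```

```text
[ 0.51187908 -0.3039016 ]
shift [-31.    -1.19 -13.58] turn [ 0.002 -0.     0.342]
shift [-31.    -1.19 -13.58] turn [ 1.0e-03  2.0e-03 -2.8e+00]
shift [-31.    -1.19 -13.58] turn [ 1.0e-03  2.0e-03 -2.8e+00]
t 26.95 pos [0.352  0.287  0.0443] rot [179.9  -0.  114.6] q [-32.  40. -14. 124.  29.  19. -46.] w 0.387
shift [-60.38 -10.03 -13.6 ] turn [ 0.002 -0.001  0.534]
shift [-60.38 -10.03 -13.6 ] turn [ 1.000e-03  2.000e-03 -2.608e+00]
shift [-60.38 -10.03 -13.6 ] turn [ 1.000e-03  2.000e-03 -2.608e+00]
t 26.95 pos [0.352  0.287  0.0443] rot [179.9  -0.  114.6] q [-32.  40. -14. 124.  29.  19. -46.] w 0.387
```

Request:
carry_out([
  [[0,0,-5],[0,0,0],1],
  [[0,0,-10],[0,0,0],1],
  [[-2,0.5,-13.6],[0,0,0.05],1],
  [[-7,1,-13.6],[0,0,0.1],1],
  [[-12,1.5,-13.6],[0,0,0.15],1],
  [[-17,1.5,-13.6],[0,0,0.2],1],
  [[-22,1.5,-13.6],[0,0,0.25],1],
  [[-27,1.5,-13.6],[0,0,0.3],1],
  [[-32,1.5,-13.6],[0,0,0.342],1],
  [[-32,1.5,-13.6],[0,0,0.342],1],
])

```text
time: 28.2
eef_pos: [0.4993, -0.0037, 0.1788]
tcp_rot: [-180.0, 0.2, 94.4]
force: [-1.4, 0.7, -3.1]
gripper_width: 0.383
grasp_force: 40.8
```

```bash
python3 -c "
from h import *
go(.512,-.304,.18,84)"
```

```text
shift [-3.004e+01 -1.060e+00 -3.000e-02] turn [-0.     0.003  0.182]
shift [-3.004e+01 -1.060e+00 -3.000e-02] turn [-0.005 -0.    -2.959]
shift [-3.004e+01 -1.060e+00 -3.000e-02] turn [-0.005 -0.    -2.959]
t 28.2 pos [ 0.4993 -0.0037  0.1788] rot [-180.     0.2   94.4] q [ 12.  29. -21. 111.  15.  42. -13.] w 0.383
```

Request:
carry_out([
  [[-5,-0.2,0],[0,0,0.03],1],
  [[-10,-0.4,0],[0,0,0.06],1],
  [[-15,-0.6,0],[0,0,0.09],1],
  [[-20,-0.8,0],[0,0,0.12],1],
  [[-25,-1.0,0],[0,0,0.15],1],
  [[-30,-1.1,0],[0,0,0.182],1],
  [[-30,-1.1,0],[0,0,0.182],1],
  [[-30,-1.1,0],[0,0,0.182],1],
  [[-30,-1.1,0],[0,0,0.182],1],
])

```text
time: 29.32
eef_pos: [0.5141, -0.2952, 0.1793]
tcp_rot: [-180.0, -0.1, 84.8]
force: [-0.2, 0.7, -2.5]
gripper_width: 0.384
grasp_force: 40.8
```

```bash
python3 -c "
from h import *
f,W=wrist('pics/w13.png');im=f['frame'].astype(int)
print('near rim outer pred',proj(f,W,[[.4645,-.26,.045],[.459,-.31,.045]]), proj(f,W,[[.5068,-.3995,.049]]))
for r in (60,120,180):
    print(r,' '.join('%d:%d'%(c,im[r,c].max()) for c in range(230,300,3)))
go(.512,-.304,.0505,84)"
```

```text
near rim outer pred [[256.69881493 166.49092287]
 [259.05867664 221.60967753]] [[320.5412803  304.63314257]]
60 230:167 233:183 236:185 239:172 242:178 245:177 248:161 251:167 254:174 257:172 260:180 263:174 266:176 269:169 272:166 275:165 278:166 281:166 284:170 287:171 290:177 293:173 296:169 299:181
120 230:177 233:183 236:178 239:173 242:176 245:178 248:169 251:174 254:175 257:169 260:173 263:179 266:178 269:177 272:176 275:171 278:172 281:167 284:170 287:166 290:168 293:181 296:183 299:177
180 230:88 233:94 236:91 239:100 242:104 245:95 248:92 251:96 254:94 257:93 260:104 263:107 266:79 269:73 272:104 275:110 278:110 281:112 284:110 287:112 290:110 293:114 296:110 299:108
shift [-0.88 -0.13 12.89] turn [-0.    -0.001  0.014]
shift [-0.88 -0.13 12.89] turn [ 2.000e-03 -0.000e+00 -3.128e+00]
shift [-0.88 -0.13 12.89] turn [ 2.000e-03 -0.000e+00 -3.128e+00]
t 29.38 pos [ 0.5141 -0.2956  0.1794] rot [-1.80e+02 -1.00e-01  8.48e+01] q [ 39.  36. -19.  96.  14.  50.  10.] w 0.386
```

```bash
python3 -c "
from h import *
f,W=wrist();im=f['frame'].astype(int)
print(ray(f,W,[[267,180]],.045),W[:3,3])
for c in (300,330,370): print(c,' '.join('%d:%d'%(r,im[r,c].max()) for r in range(120,190,3)))
for r in (200,230): print(r,' '.join('%d:%d'%(c,im[r,c].max()) for c in range(240,310,3)))
print(proj(f,W,[[.55,-.25,.045]]))
s=im.max(2)-im.min(2);m=((s<40)&(im.max(2)>105)).astype(np.uint8)
n,l,st,ce=cv2.connectedComponentsWithStats(m)
for i in range(1,n):
    if st[i,4]>60: print(st[i],ce[i].round(1),ray(f,W,ce[i],.049)[0].round(4))
"
```

```text
[[ 0.47167023 -0.27293983  0.045     ]] [ 0.5212544  -0.22181651  0.29754633]
300 120:174 123:173 126:174 129:175 132:179 135:181 138:171 141:93 144:135 147:217 150:213 153:214 156:213 159:213 162:214 165:214 168:170 171:139 174:126 177:112 180:110 183:115 186:114 189:111
330 120:172 123:176 126:176 129:174 132:180 135:182 138:161 141:88 144:106 147:222 150:208 153:186 156:180 159:205 162:205 165:208 168:205 171:174 174:176 177:177 180:178 183:173 186:173 189:176
370 120:172 123:175 126:173 129:177 132:174 135:172 138:173 141:112 144:82 147:218 150:221 153:223 156:220 159:218 162:217 165:196 168:140 171:141 174:139 177:134 180:134 183:131 186:132 189:124
200 240:100 243:97 246:103 249:99 252:94 255:95 258:96 261:107 264:93 267:71 270:76 273:171 276:179 279:177 282:178 285:173 288:177 291:178 294:179 297:180 300:179 303:179 306:179 309:179
230 240:147 243:149 246:149 249:161 252:160 255:153 258:97 261:154 264:174 267:99 270:96 273:154 276:177 279:170 282:174 285:173 288:173 291:176 294:151 297:73 300:79 303:68 306:65 309:68
[[355.56082997 144.94299256]]
[455  12  39  53 815] [475.8  34.7] [ 0.6437 -0.1766  0.049 ]
[406  20  17  65 320] [414.3  51.4] [ 0.5979 -0.1837  0.049 ]
[385 167  48  49 972] [409.1 190.4] [ 0.5934 -0.2926  0.049 ]
[387 232  44  63 960] [410.7 259. ] [ 0.5947 -0.3587  0.049 ]
```

The rim matches the estimate: its near outer edge is at (259,230) and its left edge at row 145. I'll lower the socket.

Request:
carry_out([
  [[-0.9,-0.1,3],[0,0,0.014],1],
  [[-0.9,-0.1,7],[0,0,0.014],1],
  [[-0.9,-0.1,10.5],[0,0,0.014],1],
  [[-0.9,-0.1,12.3],[0,0,0.014],1],
  [[-0.9,-0.1,12.8],[0,0,0.014],1],
  [[-0.9,-0.1,12.8],[0,0,0.014],1],
  [[-0.9,-0.1,12.8],[0,0,0.014],1],
  [[-0.9,-0.1,12.8],[0,0,0.014],1],
])

```text
time: 30.42
eef_pos: [0.5125, -0.3069, 0.0524]
tcp_rot: [179.9, 0.0, 83.8]
force: [0.2, -0.4, -2.7]
gripper_width: 0.388
grasp_force: 40.8
```

Request:
carry_out([
  [[0,0,0.2],[0,0,0],1],
  [[0,0,0.35],[0,0,0],1],
  [[0,0,0.35],[0,0,0],1],
  [[0,0,0.35],[0,0,0],1],
])

```text
time: 30.92
eef_pos: [0.512, -0.3067, 0.0485]
tcp_rot: [180.0, 0.0, 83.8]
force: [-2.7, -0.1, 4.5]
gripper_width: 0.386
grasp_force: 41.3
```

The socket has touched the floor, so I'll release and retreat.

Request:
carry_out([
  [[0,0,0],[0,0,0],-0.08],
  [[0,0,0],[0,0,0],-0.08],
  [[0,0,0],[0,0,0],-0.08],
  [[0,0,-2],[0,0,0],-0.08],
  [[0,0,-6],[0,0,0],-0.08],
  [[0,0,-10],[0,0,0],-0.08],
  [[0,0,-14],[0,0,0],-0.3],
  [[0,0,-14],[0,0,0],-0.3],
  [[0,0,-14],[0,0,0],-0.3],
  [[0,0,-14],[0,0,0],-0.3],
])

```text
time: 32.17
eef_pos: [0.511, -0.3063, 0.1863]
tcp_rot: [-179.8, -0.1, 83.8]
force: [0.8, 0.3, 0.3]
gripper_width: 0.647
grasp_force: 0.0
```

```bash
python3 -c "
from h import *
o=arm.get_obs();print(o['eef_pos'],o['gripper_width'],o['force'])
f,W=wrist('pics/w14.png');im=f['frame'].astype(int)
print(proj(f,W,[[.512,-.3067,.069],[.5068,-.3995,.049]]))
s=im.max(2)-im.min(2);m=((s<40)&(im.max(2)>105)).astype(np.uint8)
n,l,st,ce=cv2.connectedComponentsWithStats(m)
for i in range(1,n):
    if st[i,4]>60: 
        c=st[i,:2]+st[i,2:4]/2;print(st[i],ray(f,W,c,.069)[0].round(4),ray(f,W,c,.049)[0].round(4))
"
```

```text
[ 0.51102055 -0.30626472  0.18626609] 0.6474932262496652 [0.84634937 0.3362854  0.28205991]
[[319.63335647 206.72854545]
 [324.55757831 290.3033514 ]]
[453   0  39  51 732] [ 0.6332 -0.1857  0.069 ] [ 0.6428 -0.1817  0.049 ]
[406   5  17  65 323] [ 0.5926 -0.1888  0.069 ] [ 0.5988 -0.1851  0.049 ]
[387 152  47  50 969] [ 0.5877 -0.2897  0.069 ] [ 0.5934 -0.2945  0.049 ]
[300 190  41  34 318] [ 0.5127 -0.307   0.069 ] [ 0.5121 -0.3133  0.049 ]
[392 215  41  66 952] [ 0.5881 -0.3528  0.069 ] [ 0.5939 -0.363   0.049 ]
[304 274  43  38 703] [ 0.5084 -0.3893  0.069 ] [ 0.5074 -0.4026  0.049 ]
```

Both socket rings appear where upright sockets should be, (.513,-.307) and (.507,-.403), and the arm is clear. Handing in.

```bash
python3 -c "
from cell import arm
print(arm.job_done())"
```

```text
the job is handed in; nothing more can be done
None
```

All five tools are in their trays and the job is handed in at about 32 s of arm time; no verdict came back, and I checked the last socket by code only because my 14 pictures were used up.

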